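# Tumble a barrel of wooden blocks and park its hatch on top

### The arm

A 7-joint arm with a two-finger parallel gripper is mounted at the origin on the work surface. World frame = base frame: x ahead of the robot, y to its left, z up, the work surface at z = 0. Lengths are in m, angles in rad, forces in N, time in s.
With the tool pointing down it reaches from about 0.425 to 0.925 m from the base axis. Payload 6.8 kg.
Tool frame: the origin (TCP) lies at the very end of the fingers, on their centre line; the grasp point (between the pads) lies manip.grip_depth behind it (manip.grip_depth is the distance from the TCP to the grasp point, in m); z points along the fingers, y is the line along which they close (so a half turn about z gives the same grasp; the last joint's range is limited). The gripper opens to 88 mm and grips with 3 to 60 N. Pads are 20 mm wide; open, the fingers measure 115 mm over their backs; the gripper's body (75 mm by 178 mm) begins 61 mm behind the grasp point.
Start: joints at [-1.214, 0.477, 0.022, 1.555, -0.011, 1.109, -0.083], TCP at [0.303, 0.603, 0.223] pointing down, gripper open.
Joint ranges: [-2.96, 2.96], [-0.34, 2.1], [-1.41, 1.46], [0.24, 2.44], [-1.37, 4.51], [0.17, 1.92], [-2.96, 2.96]. Speed limits (rad/s): [2.39, 2.39, 3.14, 3.14, 3.14, 3.14, 3.14].

### API

Orientations are given as a unit quaternion [w, x, y, z].
In Python, from bench import manip, eyes gives the robot as it stands.
- The arm moves only by the tool drive_tool, never from a script. Its argument "deltas" is a list that holds one entry, the list of rows, each a list of 5 numbers: the shift along the tool's x, y, z scaled (see below), then the turn about the tool's z scaled (see below), then the opening, from 0 (shut) to 1 (fully open). In form: [[[tx, ty, tz, roll, jaw], ...]]. A call has 1 to 5 rows; each row is the pose to reach, as a shift and turn from the pose commanded when the call began, along the tool's axes at that moment, turning the shorter way round; what a row does not reach only later rows make up. The controller multiplies each number of a shift by 10 cm and each number of a turn by 360 degrees. A row lasts 1/8 s, in which the tool goes at most 62.5 mm and 10.7 degrees, less where a joint would pass 70% of its speed; a pose out of reach is approached as far as the arm can. A call with a number of a shift or a turn outside -1 to 1 is refused whole. A call with a gripper value outside its range is refused whole. The fingers move at their own pace and stop on an object; "newtons" is the grip in N (left out, the last holds). Time passes only in rows, so rows that repeat a pose let the fingers close. It gives the time, the measured TCP pose, the force, the opening and the grip force at its end, in the units of the state.
- manip.sense(): the state, without advancing time (a new reading comes with each control period).
- eyes.capture(name): name is "scene" or "side" or "wrist"; returns a dict with "pixels" (420x560x3 uint8, red, green, blue), "range_z" (420x560 float32, m along the optical axis (not along the pixel's ray), 0 where there is no reading), "vertical_fov" (degrees; the focal length in pixels is half the picture's height over the tangent of half this angle, whatever the lens; pixels are square), "cx", "cy" (the principal point, pixels), "R" (3x3) and "t" (3): a world point X has camera coordinates R X + t; the wrist camera has in their place "tool_from_camera" (4x4, takes a point from camera to tool coordinates, whose origin is the TCP and whose axes are the flange's). Camera axes: x right, y down, z forward; pixel columns grow to the right and rows downward; lengths in m; the calibration is good to about 2 mm. The wrist camera is an equidistant fisheye: a pixel r from the principal point sees the ray r / f radians off the axis. A picture is of the moment at which its call begins: read the wrist's pose just before it.
- manip.sign_off(): hands the job in; it is judged then, once.
The state is a dict: "time": time; "joints": joint angles; "dq": joint speeds; "joint_torque": joint torques, N m; "eef_pos": TCP position; "eef_rot": TCP orientation; "contact_force": force on the tool from outside, world axes, zero at the start; "wrist_torque": the same for the moment, N m; "finger_gap": finger opening in m; "gripper_force": force on a finger pad.
Only numpy, scipy, OpenCV 4.12 (cv2) and the standard library are available. Lean on these libraries where they do the work, as an engineer would, in place of code of your own. Each camera call takes 0.05 s, during which the arm holds its last target. There are 200 camera calls.

### The job

Give the loaded tumbling barrel its run: crank it up to 25 turns a minute and keep the barrel itself between 22 and 28 turns a minute for at least eight seconds without a break, never letting it race past 35. Then bring it to rest with the loading hatch straight up, ready to be opened, let go of the handle and see that it stays put. Leave the other things on the bench alone.

Things in the scene. Friction and masses are not known exactly. Their poses are not given: they have to be found in the camera images.
- stand: Wooden stand of the tumbling barrel, bolted to the bench: base board 300 x 330 x 18 mm, two cheeks that carry the axle. Origin at the centre of the base's underside, on the bench top; z up; y runs along the barrel's level axle towards the handwheel and handle; x is level, square to the axle.
- axle (a point): Fixed point on the axle line in the plane of the handwheel (215 mm along the stand's y from its origin, 200 mm above the bench); axes as the stand's.
- grip (a point): Middle of the crank handle, on its axis: a black sleeve, diameter 30 mm, length 110 mm, parallel to the axle, standing out from the grey handwheel. It circles the axle at radius 75 mm (125 to 275 mm above the bench), 73 mm beyond the wheel's plane; rim 18 mm thick. The sleeve spins freely on its pin: a gripper can keep its direction while carrying it round. Wheel and handle are balanced.
- handwheel (a joint): Turn of the grey spoked handwheel (rim radius 75 mm) relative to the barrel, in rad, same sense; 0: handle on the hatch's side. It drives the barrel through a soft-start fluid coupling that slips: torque 0.015 N m plus 0.10 N m per rad/s of slip. At 25 turns a minute of the barrel the wheel must run about 1.7 rad/s faster, 1.4 to 2.1 as the load has it.
- drum (a joint): Turn of the barrel in rad, counting on over many turns; 0 and every full turn: hatch straight up; grows as the top moves along the stand's +x. 25 turns a minute is 2.62 rad/s; either way will do. Nominal: inertia 0.06 kg m2 (a third more or less); bearing drag 0.1 N m of dry friction plus 0.015 N m per rad/s. Left alone it coasts a little, then the dry friction holds it.
- hatch (a point): Middle of the outer face of the barrel's loading hatch: the one of its eight wooden sides (octagon, 224 mm across flats, 220 mm long) with the steel grab bar (110 mm) and four latches; 112 mm from the axle. z points straight out through the hatch, y along the axle as the stand's. Inside, three loose 45 mm wooden blocks, about 0.1 kg in all, tumble and add an uneven drag of 0.02 to 0.08 N m.
- wax_tin: Round wax tin, diameter 90 mm, 60 mm high, standing on the bench; leave it alone. Origin at its underside.
- ear_muffs: Yellow ear defenders with a black headband, about 190 x 130 x 80 mm, lying on the bench; leave alone. Origin on the bench between the two cups.
- brush: Hand brush, 200 mm long, lying on the bench; leave it alone. Origin at its underside.

How it is judged:
By the outcome, as a careful person would: the job done as asked, in the order asked, and still so for the second after the job is handed in, with the robot touching nothing.
It also fails if it takes over 72 s, if anything falls off the work surface, if the arm or the gripper's body presses on something with over 40 N, if the wrist force passes 120 N, or if a joint passes its speed limit or range.

## Working session

There is one attempt and no reset: what is moved stays moved. The work goes in short steps, Python scripts to look and compute and a tool call to move; the robot and the scene stay as the last step left them, time stands still between calls to the robot, and variables do not carry over. Pictures are saved under pics/ and viewed, at most 10 in all, crops included, and the job is handed in when it is done.

Besides the shell and the picture viewer there is one more tool, called after "Emit:" as a command line: name --argument value ..., lists and objects as JSON in quotes. drive_tool: Moves the arm, as the interface text tells. Shifts and turns lie within -1 to 1; 1 stands for 10 cm of shift or 360 degrees of turn. Its arguments: {"type":"object","properties":{"deltas":{"type":"array","items":{"type":"array","items":{"type":"array","items":{"type":"number","minimum":-1,"maximum":1}}}},"newtons":{"type":"number"}},"required":["deltas"]}

```bash
mkdir -p pics; cat > h.py <<'E'
import numpy as np,cv2
from bench import manip,eyes
def foc(c): return c["pixels"].shape[0]/2/np.tan(np.radians(c["vertical_fov"])/2)
def pts(c):
    f=foc(c);v,u=np.mgrid[:420,:560];z=c["range_z"]
    P=np.stack([(u-c["cx"])/f*z,(v-c["cy"])/f*z,z],-1)
    return (P-c["t"])@c["R"]   # R^T(P-t)
E
python3 - <<'E'
from h import *
print({k:np.round(v,3) if not np.isscalar(v) else v for k,v in manip.sense().items()},manip.grip_depth)
ims=[]
for n in("scene","side"):
    c=eyes.capture(n); np.savez("pics/"+n+"0",**c); ims.append(c["pixels"]); P=pts(c); print(n,-c["R"].T@c["t"],c["R"][2],foc(c))
    cv2.imwrite(f"pics/{n}0.png",c["pixels"][...,::-1])
E
```

```text
{'time': 0.0, 'joints': array([-1.214,  0.478,  0.022,  1.556, -0.012,  1.109, -0.083]), 'dq': array([ 0.   , -0.001,  0.   , -0.002, -0.001, -0.002,  0.   ]), 'joint_torque': array([ 0.0000e+00, -5.8285e+01,  1.5350e+00, -2.7261e+01, -5.4000e-02,
        1.7000e-02,  0.0000e+00]), 'eef_pos': array([0.302, 0.603, 0.222]), 'eef_rot': array([-0.   ,  0.23 ,  0.973, -0.001]), 'contact_force': array([ 0.448,  0.736, -0.131]), 'wrist_torque': array([-0.006, -0.026,  0.043]), 'gripper_force': 0.0, 'finger_gap': 0.08755398580068921} 0.0187
scene [ 1.18146456 -0.31196242  0.98454355] [-0.52659507  0.36789999 -0.76638582] 399.11910079794507
side [ 0.46060105 -0.56138992  0.92890831] [ 0.17626174  0.64291697 -0.74537881] 403.8688265933791
```

View pics/scene0.png

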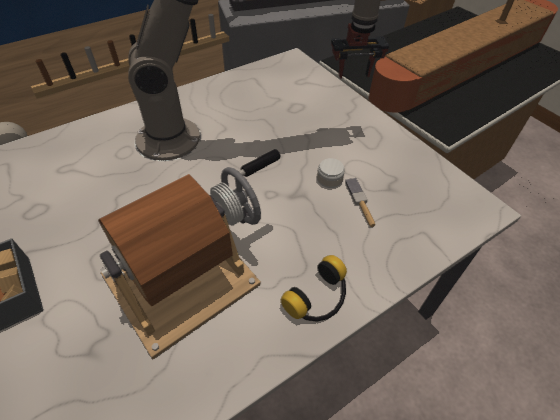

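View pics/side0.png

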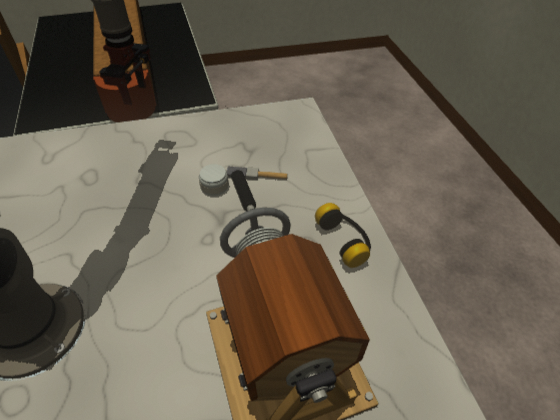

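```bash
python3 - <<'E'
from h import *
C=[]
for n in("scene","side"):
    c=dict(np.load(f"pics/{n}0.npz")); P=pts(c); hsv=cv2.cvtColor(c["pixels"],cv2.COLOR_RGB2HSV)
    ok=c["range_z"]>0
    # sleeve: dark, above bench
    roi=np.zeros((420,560),bool)
    if n=="scene": roi[145:180,238:288]=1
    else: roi[165:215,225:262]=1
    m=roi&ok&(hsv[...,2]<60)&(P[...,2]>0.1)
    m=cv2.erode(m.astype(np.uint8),np.ones((2,2)))>0
    Q=P[m]; mu=np.median(Q,0); Q=Q[np.linalg.norm(Q-mu,axis=1)<.08]; mu=Q.mean(0)
    w,V=np.linalg.eigh(np.cov(Q.T)); d=V[:,2]*np.sign(V[1,2]); s=(Q-mu)@d
    print(n,"sleeve",len(Q),mu.round(4),d.round(3),np.percentile(s,[1,99]).round(3), np.sqrt(w).round(4), 'mid',(mu+d*np.percentile(s,[1,99]).mean()).round(4), 'cam',(-c["R"].T@c["t"]).round(3))
    # board: wooden, z~0.018
    m=ok&(abs(P[...,2]-0.018)<.006)&(hsv[...,1]>90)&(P[...,0]>0.2)&(hsv[...,2]>60)
    mm=cv2.morphologyEx(m.astype(np.uint8),cv2.MORPH_OPEN,np.ones((3,3)))>0
    Q=P[mm]; print("board",len(Q),Q.min(0).round(3),Q.max(0).round(3)); C.append(Q)
    # wheel rim: grey
    m=ok&(P[...,2]>.08)&(P[...,2]<.3)&(hsv[...,1]<60)&(hsv[...,2]<140)
    r=np.zeros((420,560),bool)
    if n=="scene": r[160:230,218:264]=1
    else: r[200:260,215:295]=1
    Q=P[m&r]; print("wheel",len(Q),Q.mean(0).round(3),Q.min(0).round(3),Q.max(0).round(3))
    # wood top of barrel normals
    B=P[ok&(P[...,2]>.2)&(hsv[...,1]>100)&(P[...,0]>.2)&(P[...,1]<.5)]
    print("barrel",len(B),B.min(0).round(3),B.max(0).round(3))
    np.savez(f"pics/b{n}",B=B)
    nx=P[2:,1:-1]-P[:-2,1:-1]; ny=P[1:-1,2:]-P[1:-1,:-2]
    N=np.cross(ny,nx); N/=np.linalg.norm(N,axis=2,keepdims=1)+1e-9; N*=-1
    N*=np.sign(N[...,2:3])
    sel=(ok&(P[...,2]>.15)&(hsv[...,1]>100)&(P[...,0]>.2)&(P[...,1]<.5))[1:-1,1:-1]
    Ns=N[sel].astype(np.float32)
    _,l,ce=cv2.kmeans(Ns,5,None,(3,50,1e-5),5,cv2.KMEANS_PP_CENTERS)
    for k in range(5): print("  n",ce[k].round(3),(l==k).sum(),np.median(Ns[l[:,0]==k],0).round(3), P[1:-1,1:-1][sel][l[:,0]==k].mean(0).round(3))
Q=np.vstack(C); r=cv2.minAreaRect(Q[:,:2].astype(np.float32)*1000); print(r)
E
```

```text
scene sleeve 367 [0.5541 0.07   0.2822] [-0.097  0.995  0.002] [-0.051  0.054] [0.0026 0.0071 0.031 ] mid [0.554  0.0712 0.2822] cam [ 1.181 -0.312  0.985]
board 5422 [ 0.473 -0.388  0.012] [0.741 0.396 0.024]
wheel 1824 [ 0.579 -0.011  0.231] [ 0.481 -0.079  0.11 ] [0.641 0.075 0.291]
barrel 9043 [ 0.503 -0.355  0.2  ] [ 0.699 -0.068  0.315]
  n [0.898 0.097 0.272] 2634 [0.912 0.103 0.24 ] [ 0.666 -0.216  0.245]
  n [-0.062 -0.026  0.95 ] 2644 [-0.076 -0.021  0.961] [ 0.591 -0.218  0.305]
  n [-0.887 -0.075  0.153] 1248 [-0.969 -0.065  0.089] [ 0.674 -0.209  0.215]
  n [ 0.428 -0.47   0.653] 1702 [ 0.47  -0.475  0.714] [ 0.634 -0.227  0.283]
  n [0.376 0.463 0.692] 2047 [0.424 0.458 0.756] [ 0.631 -0.22   0.283]
side sleeve 393 [0.5415 0.0638 0.2876] [-0.099  0.995  0.018] [-0.047  0.055] [0.0028 0.0072 0.0316] mid [0.5411 0.0678 0.2877] cam [ 0.461 -0.561  0.929]
board 3889 [ 0.412 -0.372  0.012] [0.736 0.392 0.024]
wheel 1666 [ 0.546 -0.015  0.246] [ 0.471 -0.061  0.15 ] [0.637 0.042 0.292]
barrel 15389 [ 0.453 -0.373  0.2  ] [ 0.693 -0.035  0.317]
  n [ 0.088 -0.902  0.212] 1918 [ 0.121 -0.96   0.082] [ 0.572 -0.305  0.252]
  n [0.606 0.001 0.718] 3875 [0.63  0.026 0.745] [ 0.621 -0.224  0.29 ]
  n [-0.71  -0.125  0.597] 4669 [-0.72  -0.11   0.631] [ 0.509 -0.236  0.28 ]
  n [-0.118  0.09   0.925] 4356 [-0.122  0.129  0.938] [ 0.558 -0.225  0.307]
  n [-0.033  0.959  0.112] 1598 [-0.026  0.99   0.051] [ 0.578 -0.306  0.241]
((573.39453125, 3.8546142578125), (325.40655517578125, 781.837646484375), 0.7664800882339478)
```

```bash
python3 - <<'E'
from h import *
from scipy.optimize import least_squares
d=np.array([-.098,.9952]); C=[];W=[]
for n in("scene","side"):
    c=dict(np.load(f"pics/{n}0.npz")); P=pts(c); hsv=cv2.cvtColor(c["pixels"],cv2.COLOR_RGB2HSV); ok=c["range_z"]>0
    m=ok&(abs(P[...,2]-0.018)<.005)&(hsv[...,1]>90)&(P[...,0]>.3)&(hsv[...,2]>60)&(P[...,1]<.05)
    nl,L,st,_=cv2.connectedComponentsWithStats(cv2.morphologyEx(m.astype(np.uint8),cv2.MORPH_OPEN,np.ones((3,3))))
    k=[i for i in range(1,nl) if st[i,4]>60]; C.append(P[np.isin(L,k)])
    m=ok&(P[...,2]>.08)&(P[...,2]<.3)&(hsv[...,1]<70)&(hsv[...,2]<150)
    Q=P[m]; g=np.array([.545,.069]); a=(Q[:,:2]-g)@d; u=(Q[:,:2]-g)@[d[1],-d[0]]
    s=(abs(a+.073)<.012)&(abs(u)<.12); W.append(np.c_[u,Q[:,2],a][s])
Q=np.vstack(C)[:,:2]
r=cv2.minAreaRect(Q.astype(np.float32)*1000); print(r)
for A in C: print(cv2.minAreaRect(A[:,:2].astype(np.float32)*1000))
u=Q@[d[1],-d[0]]; a=Q@d; print("u",np.percentile(u,[.3,99.7]),"a",np.percentile(a,[.3,99.7]))
for A in W+[np.vstack(W)]:
    f=lambda p:np.hypot(A[:,0]-p[0],A[:,1]-.2)-.075
    b=np.array([0,0]);k=abs(np.hypot(A[:,0],A[:,1]-.2)-.075)<.03
    A=A[k]; o=least_squares(lambda p:np.hypot(A[:,0]-p[0],A[:,1]-p[1])-p[2],[0,.2,.075],loss="soft_l1",f_scale=.004); print(len(A),o.x,A[:,2].mean())
E
```

```text
((576.3707275390625, -213.74813842773438), (303.1174011230469, 330.59002685546875), 5.300943374633789)
((595.02099609375, -213.93051147460938), (266.0084533691406, 326.6011047363281), 5.341675281524658)
((536.8611450195312, -262.77252197265625), (213.83465576171875, 437.27081298828125), 52.3970832824707)
u [0.40158138 0.70298742] a [-0.43409544 -0.10947858]
761 [0.00937768 0.20744517 0.07229453] -0.07387650884090287
976 [0.00080695 0.2075028  0.07364641] -0.07485979640477176
1737 [0.00400978 0.20667115 0.0743087 ] -0.07442900663153963
```

Emit:
drive_tool --deltas '[[[-0.33,-0.27,-0.36,0,1],[-0.67,-0.54,-0.72,0,1],[-1,-0.8,-1,0,1]]]'

```text
time: 0.48
eef_pos: [0.3567, 0.4857, 0.3237]
eef_rot: [0.0, 0.23, 0.973, 0.0]
contact_force: [1.5, 1.4, 0.7]
finger_gap: 0.0876
gripper_force: 0.0
```

Emit:
drive_tool --deltas '[[[-0.4,-0.33,-0.1,0,1],[-0.8,-0.66,-0.1,0,1],[-1,-0.8,-0.1,0,1]]]'

```text
time: 0.85
eef_pos: [0.4111, 0.3674, 0.3328]
eef_rot: [0.0, 0.232, 0.973, -0.0]
contact_force: [0.6, -0.5, 0.2]
finger_gap: 0.0877
gripper_force: 0.0
```

Emit:
drive_tool --deltas '[[[-0.4,-0.33,0,0,1],[-0.8,-0.66,0,0,1],[-1,-0.8,0,0,1]]]'

```text
time: 1.23
eef_pos: [0.4641, 0.251, 0.3325]
eef_rot: [0.0, 0.232, 0.973, -0.0]
contact_force: [-0.5, 1.4, 0.9]
finger_gap: 0.0877
gripper_force: 0.0
```

Emit:
drive_tool --deltas '[[[-0.25,-0.2,0,0.029,0.8],[-0.5,-0.4,0,0.058,0.8],[-0.75,-0.6,0,0.087,0.8],[-1,-0.8,0,0.116,0.8],[-1,-0.8,0,0.145,0.8]]]'

```text
time: 1.85
eef_pos: [0.5174, 0.1348, 0.3324]
eef_rot: [0.0, 0.639, 0.769, -0.0]
contact_force: [-0.0, 0.7, 0.3]
finger_gap: 0.0702
gripper_force: 0.0
```

```bash
cat >> h.py <<'E'
from scipy.spatial.transform import Rotation as Rn
D=np.array([-.0924,.9957,0]);U=np.array([.9957,.0924,0]);AX=np.array([.5565,.0003,.2])
def tool():
    s=manip.sense(); q=s["eef_rot"]; return s,Rn.from_quat([*q[1:],q[0]]).as_matrix()
def to(target):
    s,R=tool(); y=np.degrees(np.arctan2(R[1,1],R[0,1])); dy=-(5.3-y)
    dl=R.T@(target-s["eef_pos"])
    print("t",round(s["time"],3),"tcp",s["eef_pos"].round(4),"yaw y",y.round(2),"delta",(dl/.1).round(3),"roll",round(dy/360,4),"F",s["contact_force"].round(2),"j",np.round(s["joints"],2),"gap",round(s["finger_gap"],4),s["gripper_force"])
E
python3 - <<'E'
from h import *
to(AX+.075*D+.075*np.array([0,0,1])+np.sin(np.radians(-4))*.075*U-[0,0,.0187])
E
```

```text
t 1.85 tcp [0.5174 0.1348 0.3324] yaw y 10.54 delta [-0.642  0.155  0.762] roll 0.0146 F [-0.03  0.73  0.27] j [-0.7   0.15  0.38  1.77 -0.06  1.23 -0.12] gap 0.0702 0.0
```

Emit:
drive_tool --deltas '[[[-0.32,0.08,0.05,0.0146,0.8],[-0.64,0.155,0.1,0.0146,0.8],[-0.64,0.155,0.5,0.0146,0.8],[-0.64,0.155,0.76,0.0146,0.8],[-0.64,0.155,0.76,0.0146,0.8]]]'

```text
time: 2.48
eef_pos: [0.543, 0.0768, 0.2546]
eef_rot: [-0.001, 0.67, 0.742, -0.002]
contact_force: [0.4, -0.1, 1.3]
finger_gap: 0.0704
gripper_force: 0.0
```

Emit:
drive_tool --deltas '[[[0,0,0,0,0.2],[0,0,0,0,0.2],[0,0,0,0,0.2],[0,0,0,0,0.2]]]' --newtons 20

```text
time: 2.98
eef_pos: [0.5445, 0.0784, 0.2571]
eef_rot: [0.0, 0.67, 0.743, 0.0]
contact_force: [-0.2, 0.6, -0.1]
finger_gap: 0.0335
gripper_force: 0.1
```

```bash
python3 - <<'E'
from h import *
to(AX+.075*D+.075*np.array([0,0,1])+np.sin(np.radians(-4))*.075*U-[0,0,.0187])
for n in("scene","side"):
    c=eyes.capture(n); np.savez("pics/"+n+"1",**c)
    im=c["pixels"]; cv2.imwrite(f"pics/{n}1.png",cv2.resize(im[130:400,80:330] if n=="scene" else im[150:420,170:420],None,fx=2,fy=2)[...,::-1])
c=[cv2.imread(f"pics/{n}1.png")[:540,:400 if n=="scene" else 400] for n in("scene","side")]
cv2.imwrite("pics/both1.png",np.hstack(c))
E
```

```text
t 2.975 tcp [0.5445 0.0784 0.2571] yaw y 5.92 delta [-0.038 -0.005  0.008] roll 0.0017 F [-0.15  0.56 -0.09] j [-0.61  0.25  0.42  1.84 -0.11  1.08 -0.04] gap 0.0335 0.09496078127995133
```

View pics/both1.png

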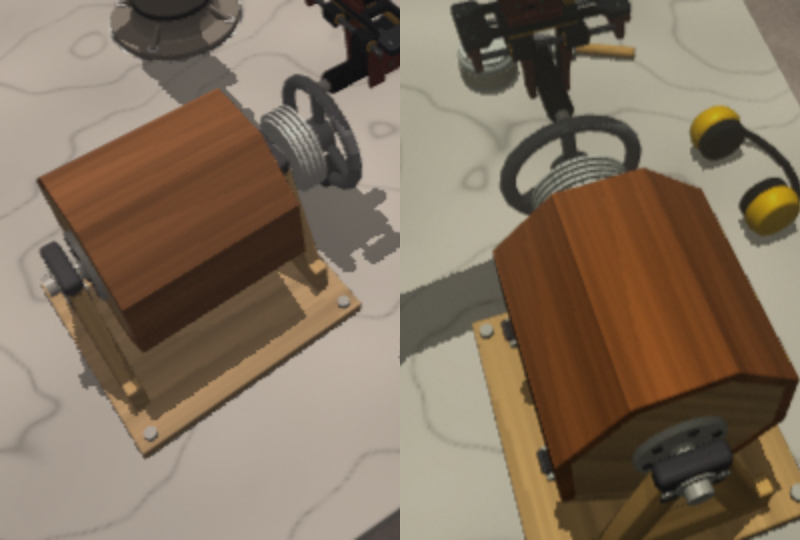

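```bash
cat > plan.py <<'E'
# usage: plan.py name incs... ; circle state kept in st.json : y (along U), h (height) of grasp point rel. axle, theta deg
import sys,json,numpy as np
def plan(incs,st,r=.0760,cy=0.,ch=0.,mx=5):
    y,h,th=st["y"],st["h"],st["th"]; calls=[]; cur=[]; y0,h0=y,h
    for k in incs:
        th+=k; a=np.radians(th); ty,tz=round((r*np.sin(a)+cy-y0)/.1,3),round(-(r*np.cos(a)+ch-h0)/.1,3)
        if cur and (max(abs(ty),abs(tz))>1 or len(cur)==mx):
            calls.append(cur); y0+=cur[-1][1]*.1; h0-=cur[-1][2]*.1; cur=[]
            ty,tz=round((r*np.sin(a)+cy-y0)/.1,3),round(-(r*np.cos(a)+ch-h0)/.1,3)
        cur.append([0,ty,tz,0,.2])
    calls.append(cur); y0+=cur[-1][1]*.1; h0-=cur[-1][2]*.1
    for c in calls: print(json.dumps([c]).replace(" ",""))
    return dict(y=y0,h=h0,th=th)
E
cat >> h.py <<'E'
from scipy.optimize import least_squares
BC=np.array([.5764,-.2137,.2])
def drum(c,guess=None):
    P=pts(c)[c["range_z"]>0]; q=P-BC; a=q@D; u=q@U; z=q[:,2]
    k=(abs(a)<.105)&(np.hypot(u,z)<.15)&(np.hypot(u,z)>.09)&(z>-.05); a,u,z=a[k],u[k],z[k]
    best=None
    for g in np.radians(np.arange(0,45,9)):
        def f(p):
            ph=np.arctan2(u-p[1],z-p[2])-p[0]; m=(ph+np.pi/8)%(np.pi/4)-np.pi/8
            return np.hypot(u-p[1],z-p[2])*np.cos(m)-.112
        o=least_squares(f,[g,0,0],loss="cauchy",f_scale=.002)
        if best is None or o.cost<best.cost: best=o; bf=f(o.x)
    p=best.x; h=(bf>.010)&(bf<.035)&(abs(a)<.06); hat=None
    ang=np.degrees(np.arctan2(u[h],z[h])); 
    z8=np.exp(1j*np.radians(ang)).mean() if h.sum()>5 else np.nan
    return np.degrees(p[0])%45,p[1:],best.cost/len(u),int(h.sum()),np.degrees(np.angle(z8)),abs(z8)
E
python3 - <<'E'
from h import *
from plan import plan; import json
for n in("scene","side"): print(n,drum(dict(np.load(f"pics/{n}1.npz"))))
st=dict(y=-.0047,h=.0758,th=-3.6)
st=plan([3.6,5,8,11,14,16,17,18,18,18,18,18,18,18,18,18,18,18,18,18,18,18],st); json.dump(st,open("st.json","w")); print(st)
E
```

```text
scene (np.float64(43.56277870386154), array([-0.00025994, -0.000714  ]), np.float64(5.431421545899345e-07), 0, np.float64(nan), nan)
side (np.float64(43.71193097720945), array([-0.00259039,  0.00075341]), np.float64(3.451685024183841e-07), 0, np.float64(nan), nan)
[[[0,0.047,-0.002,0,0.2],[0,0.113,0.001,0,0.2],[0,0.218,0.017,0,0.2],[0,0.356,0.064,0,0.2],[0,0.515,0.159,0,0.2]]]
[[[0,0.147,0.152,0,0.2],[0,0.251,0.352,0,0.2],[0,0.292,0.586,0,0.2],[0,0.259,0.821,0,0.2]]]
[[[0,-0.104,0.214,0,0.2],[0,-0.27,0.385,0,0.2],[0,-0.48,0.497,0,0.2],[0,-0.714,0.538,0,0.2],[0,-0.949,0.505,0,0.2]]]
[[[0,-0.214,-0.104,0,0.2],[0,-0.385,-0.27,0,0.2],[0,-0.497,-0.48,0,0.2],[0,-0.538,-0.714,0,0.2],[0,-0.505,-0.949,0,0.2]]]
[[[0,0.104,-0.214,0,0.2],[0,0.27,-0.385,0,0.2],[0,0.48,-0.497,0,0.2]]]
{'y': np.float64(-0.0247), 'h': np.float64(0.07189999999999999), 'th': 341.0}
```

Emit:
drive_tool --deltas '[[[0,0,0,0.0017,0.2],[0,0,0,0.0017,0.2]]]' --newtons 15

```text
time: 3.32
eef_pos: [0.5445, 0.0783, 0.2569]
eef_rot: [0.0, 0.674, 0.739, 0.0]
contact_force: [-0.4, 0.1, 2.0]
finger_gap: 0.0295
gripper_force: 15.0
```

Emit:
drive_tool --deltas '[[[0,0.047,-0.002,0,0.2],[0,0.113,0.001,0,0.2],[0,0.218,0.017,0,0.2],[0,0.356,0.064,0,0.2],[0,0.515,0.159,0,0.2]]]'

```text
time: 3.95
eef_pos: [0.5956, 0.083, 0.2396]
eef_rot: [-0.001, 0.674, 0.739, -0.001]
contact_force: [-4.7, -0.2, -2.0]
finger_gap: 0.0296
gripper_force: 15.0
```

Emit:
drive_tool --deltas '[[[0,0.147,0.152,0,0.2],[0,0.251,0.352,0,0.2],[0,0.292,0.586,0,0.2],[0,0.259,0.821,0,0.2]]]'

```text
time: 4.45
eef_pos: [0.6179, 0.0849, 0.1557]
eef_rot: [-0.003, 0.674, 0.739, -0.004]
contact_force: [-19.4, -1.6, 9.9]
finger_gap: 0.0295
gripper_force: 15.0
```

```bash
cat > chk.py <<'E'
from h import *
s,R=tool(); g=s["eef_pos"]-[0,0,.0187]*np.array(-1); e=g-AX
y,h=e@U,e[2]
print("t",round(s["time"],3),"ang",np.degrees(np.arctan2(y,h)).round(1),"r",np.hypot(y,h).round(4),"ax",(e@D).round(4),"F tool(y,down)",(s["contact_force"]@U).round(1),(-s["contact_force"][2]).round(1),"Fax",(s["contact_force"]@D).round(1),"gap",round(s["finger_gap"],4))
E
python3 chk.py
```

```text
t 4.45 ang 110.4 r 0.0735 ax 0.0786 F tool(y,down) -19.5 -9.9 Fax 0.2 gap 0.0295
```

```bash
python3 - <<'E'
from plan import plan; import json
st=dict(y=-.0047+.0515+.0259,h=.0758-.0159-.0821,th=107)
st=plan([18]*14,st,r=.0755,cy=-.002); json.dump(st,open("st.json","w")); print(st)
E
```

```text
[[[0,-0.129,0.211,0,0.2],[0,-0.293,0.381,0,0.2],[0,-0.501,0.492,0,0.2],[0,-0.734,0.533,0,0.2],[0,-0.968,0.5,0,0.2]]]
[[[0,-0.212,-0.104,0,0.2],[0,-0.382,-0.268,0,0.2],[0,-0.493,-0.476,0,0.2],[0,-0.534,-0.709,0,0.2],[0,-0.501,-0.943,0,0.2]]]
[[[0,0.104,-0.212,0,0.2],[0,0.268,-0.382,0,0.2],[0,0.476,-0.493,0,0.2],[0,0.709,-0.534,0,0.2]]]
{'y': np.float64(-0.0033000000000000113), 'h': np.float64(0.0755), 'th': 359}
```

Emit:
drive_tool --deltas '[[[0,-0.129,0.211,0,0.2],[0,-0.293,0.381,0,0.2],[0,-0.501,0.492,0,0.2],[0,-0.734,0.533,0,0.2],[0,-0.968,0.5,0,0.2]]]'

```text
time: 5.08
eef_pos: [0.5265, 0.0765, 0.1083]
eef_rot: [0.001, 0.674, 0.739, 0.001]
contact_force: [3.7, 1.2, 9.8]
finger_gap: 0.0297
gripper_force: 15.0
```

```bash
python3 chk.py
```

```text
t 5.075 ang -162.7 r 0.0765 ax 0.0786 F tool(y,down) 3.8 -9.8 Fax 0.8 gap 0.0297
```

Emit:
drive_tool --deltas '[[[0,-0.212,-0.104,0,0.2],[0,-0.382,-0.268,0,0.2],[0,-0.493,-0.476,0,0.2],[0,-0.534,-0.709,0,0.2],[0,-0.501,-0.943,0,0.2]]]'

```text
time: 5.7
eef_pos: [0.4766, 0.0719, 0.2034]
eef_rot: [0.001, 0.674, 0.739, 0.001]
contact_force: [11.0, 1.3, -7.2]
finger_gap: 0.0297
gripper_force: 15.0
```

```bash
python3 chk.py
```

```text
t 5.7 ang -73.1 r 0.0762 ax 0.0786 F tool(y,down) 11.0 7.2 Fax 0.3 gap 0.0297
```

Emit:
drive_tool --deltas '[[[0,0.104,-0.212,0,0.2],[0,0.268,-0.382,0,0.2],[0,0.476,-0.493,0,0.2],[0,0.709,-0.534,0,0.2]]]'

```text
time: 6.2
eef_pos: [0.5466, 0.0784, 0.2561]
eef_rot: [-0.0, 0.674, 0.739, -0.0]
contact_force: [-1.1, 0.2, -12.8]
finger_gap: 0.0295
gripper_force: 15.0
```

```bash
python3 chk.py; python3 -c "
from h import *
c=eyes.capture('side'); print(drum(c)); c=eyes.capture('scene'); print(drum(c)); print(manip.sense()['time'])"; python3 chk.py
```

```text
t 6.2 ang -2.0 r 0.0748 ax 0.0786 F tool(y,down) -1.0 12.8 Fax 0.3 gap 0.0295
(np.float64(24.39409541159303), array([-0.00260592,  0.00087515]), np.float64(1.1590042395127578e-06), 627, np.float64(-20.87207314920222), np.float64(0.996332192418966))
(np.float64(26.807904626484408), array([-0.00041214, -0.00053662]), np.float64(1.1220566868988832e-06), 395, np.float64(-16.010434923458206), np.float64(0.9981997711168487))
6.3
t 6.3 ang -0.4 r 0.0746 ax 0.0786 F tool(y,down) 0.6 -1.1 Fax 0.3 gap 0.0294
```

```bash
cat > cap.py <<'E'
from h import *; import time,sys,json,os
s=manip.sense(); t=s["time"]; c=eyes.capture("side"); d=drum(c)
prev=json.load(open("log.json")) if os.path.exists("log.json") else []
prev.append([t,d[0],d[3],float(d[4])]); json.dump(prev,open("log.json","w"))
print("cap t",round(t,3),"mod45",d[0].round(2),"bar",d[3],np.round(d[4],1))
for p in prev[-3:-1]:
    dt=t-p[0]; n=(d[0]-p[1])%45; print("  vs",round(p[0],2),"dt",round(dt,3),"w options",[round(np.radians(n+45*k)/dt,2) for k in range(0,60) if 1<np.radians(n+45*k)/dt<4])
E
python3 - <<'E'
from plan import plan; import json
st=json.load(open("st.json"))
k=dict(r=.0752,cy=-.0016)
for inc in ([10,20,28]+[31]*18,[40]+[31]*5,[40]+[31]*5,[40]+[31]*5): print("--"); st=plan(inc,st,**k); print(st["th"])
json.dump(st,open("st.json","w"))
E
```

```text
--
[[[0,0.135,0.012,0,0.2],[0,0.382,0.097,0,0.2],[0,0.648,0.345,0,0.2],[0,0.769,0.729,0,0.2]]]
[[[0,-0.094,0.391,0,0.2],[0,-0.376,0.677,0,0.2],[0,-0.765,0.778,0,0.2]]]
[[[0,-0.385,-0.114,0,0.2],[0,-0.657,-0.411,0,0.2],[0,-0.737,-0.804,0,0.2]]]
[[[0,0.134,-0.379,0,0.2],[0,0.444,-0.635,0,0.2],[0,0.842,-0.694,0,0.2]]]
[[[0,0.371,0.153,0,0.2],[0,0.61,0.477,0,0.2],[0,0.649,0.877,0,0.2]]]
[[[0,-0.173,0.362,0,0.2],[0,-0.509,0.584,0,0.2],[0,-0.91,0.602,0,0.2]]]
[[[0,-0.353,-0.192,0,0.2],[0,-0.557,-0.538,0,0.2]]]
975
--
[[[0,0.044,-0.513,0,0.2],[0,0.305,-0.818,0,0.2],[0,0.687,-0.946,0,0.2]]]
[[[0,0.392,0.087,0,0.2],[0,0.684,0.364,0,0.2],[0,0.791,0.751,0,0.2]]]
1170
--
[[[0,-0.176,0.483,0,0.2],[0,-0.507,0.711,0,0.2],[0,-0.908,0.736,0,0.2]]]
[[[0,-0.357,-0.186,0,0.2],[0,-0.567,-0.529,0,0.2],[0,-0.57,-0.931,0,0.2]]]
1365
--
[[[0,0.295,-0.421,0,0.2],[0,0.674,-0.555,0,0.2]]]
[[[0,0.393,0.08,0,0.2],[0,0.69,0.352,0,0.2],[0,0.804,0.737,0,0.2]]]
[[[0,-0.101,0.389,0,0.2]]]
1560
```

Emit:
drive_tool --deltas '[[[0,0.135,0.012,0,0.2],[0,0.382,0.097,0,0.2],[0,0.648,0.345,0,0.2],[0,0.769,0.729,0,0.2]]]'

```text
time: 6.8
eef_pos: [0.6227, 0.0854, 0.1828]
eef_rot: [-0.001, 0.674, 0.739, -0.001]
contact_force: [-17.9, 0.1, 4.5]
finger_gap: 0.0296
gripper_force: 15.0
```

Emit:
drive_tool --deltas '[[[0,-0.094,0.391,0,0.2],[0,-0.376,0.677,0,0.2],[0,-0.765,0.778,0,0.2]]]'

```text
time: 7.18
eef_pos: [0.5471, 0.0784, 0.1041]
eef_rot: [0.001, 0.674, 0.739, 0.0]
contact_force: [2.5, 0.5, 23.0]
finger_gap: 0.0293
gripper_force: 15.0
```

```bash
python3 chk.py
```

```text
t 7.175 ang -178.4 r 0.0772 ax 0.0786 F tool(y,down) 2.5 -23.0 Fax 0.2 gap 0.0293
```

Emit:
drive_tool --deltas '[[[0,-0.385,-0.114,0,0.2],[0,-0.657,-0.411,0,0.2],[0,-0.737,-0.804,0,0.2]]]'

```text
time: 7.55
eef_pos: [0.4731, 0.0716, 0.1865]
eef_rot: [0.001, 0.674, 0.739, 0.001]
contact_force: [21.1, 2.6, -6.5]
finger_gap: 0.0299
gripper_force: 15.0
```

```bash
python3 chk.py
```

```text
t 7.55 ang -86.1 r 0.0766 ax 0.0787 F tool(y,down) 21.2 6.5 Fax 0.7 gap 0.0299
```

Emit:
drive_tool --deltas '[[[0,0.134,-0.379,0,0.2],[0,0.444,-0.635,0,0.2],[0,0.842,-0.694,0,0.2]]]'

```text
time: 7.92
eef_pos: [0.5573, 0.0795, 0.2569]
eef_rot: [-0.0, 0.674, 0.739, 0.001]
contact_force: [-3.3, -0.1, -20.5]
finger_gap: 0.0297
gripper_force: 15.0
```

Emit:
drive_tool --deltas '[[[0,0.371,0.153,0,0.2],[0,0.61,0.477,0,0.2],[0,0.649,0.877,0,0.2]]]'

```text
time: 8.3
eef_pos: [0.6209, 0.0853, 0.166]
eef_rot: [-0.001, 0.674, 0.739, -0.001]
contact_force: [-22.8, -0.7, 6.9]
finger_gap: 0.0297
gripper_force: 15.0
```

Emit:
drive_tool --deltas '[[[0,-0.173,0.362,0,0.2],[0,-0.509,0.584,0,0.2],[0,-0.91,0.602,0,0.2]]]'

```text
time: 8.68
eef_pos: [0.5308, 0.077, 0.106]
eef_rot: [0.001, 0.674, 0.739, -0.0]
contact_force: [5.0, 0.2, 20.1]
finger_gap: 0.0294
gripper_force: 15.0
```

Emit:
drive_tool --deltas '[[[0,-0.353,-0.192,0,0.2],[0,-0.557,-0.538,0,0.2]]]'

```text
time: 8.93
eef_pos: [0.4751, 0.0718, 0.1612]
eef_rot: [0.001, 0.674, 0.739, 0.0]
contact_force: [15.6, 2.9, 2.3]
finger_gap: 0.0293
gripper_force: 15.0
```

```bash
python3 chk.py; python3 cap.py
```

```text
t 8.925 ang -105.1 r 0.0772 ax 0.0787 F tool(y,down) 15.8 -2.3 Fax 1.5 gap 0.0293
cap t 8.925 mod45 5.35 bar 442 -81.4
```

Emit:
drive_tool --deltas '[[[0,0.044,-0.513,0,0.2],[0,0.305,-0.818,0,0.2],[0,0.687,-0.946,0,0.2]]]'

```text
time: 9.35
eef_pos: [0.5439, 0.0784, 0.2576]
eef_rot: [-0.001, 0.674, 0.739, 0.001]
contact_force: [0.9, 1.0, -24.0]
finger_gap: 0.0296
gripper_force: 15.0
```

Emit:
drive_tool --deltas '[[[0,0.392,0.087,0,0.2],[0,0.684,0.364,0,0.2],[0,0.791,0.751,0,0.2]]]'

```text
time: 9.72
eef_pos: [0.6226, 0.0857, 0.1795]
eef_rot: [-0.001, 0.674, 0.739, -0.001]
contact_force: [-20.0, 0.6, 4.7]
finger_gap: 0.0292
gripper_force: 15.0
```

```bash
python3 chk.py; python3 cap.py
```

```text
t 9.725 ang 91.4 r 0.0737 ax 0.0789 F tool(y,down) -19.9 -4.7 Fax 2.5 gap 0.0292
cap t 9.725 mod45 26.77 bar 595 23.9
  vs 8.93 dt 0.8 w options [np.float64(1.45), np.float64(2.43), np.float64(3.41)]
```

Emit:
drive_tool --deltas '[[[0,-0.176,0.483,0,0.2],[0,-0.507,0.711,0,0.2],[0,-0.908,0.736,0,0.2]]]'

```text
time: 10.15
eef_pos: [0.5321, 0.0773, 0.1061]
eef_rot: [0.001, 0.674, 0.739, 0.0]
contact_force: [5.5, 1.5, 20.0]
finger_gap: 0.0297
gripper_force: 15.0
```

Emit:
drive_tool --deltas '[[[0,-0.357,-0.186,0,0.2],[0,-0.567,-0.529,0,0.2],[0,-0.57,-0.931,0,0.2]]]'

```text
time: 10.52
eef_pos: [0.4759, 0.0721, 0.2016]
eef_rot: [0.001, 0.674, 0.739, 0.002]
contact_force: [23.6, 4.6, -7.7]
finger_gap: 0.0297
gripper_force: 15.0
```

```bash
python3 chk.py; python3 cap.py
```

```text
t 10.525 ang -74.6 r 0.0764 ax 0.0789 F tool(y,down) 23.9 7.7 Fax 2.4 gap 0.0297
cap t 10.525 mod45 3.4 bar 0 nan
  vs 8.93 dt 1.6 w options [np.float64(1.45), np.float64(1.94), np.float64(2.43), np.float64(2.92), np.float64(3.41), np.float64(3.91)]
  vs 9.72 dt 0.8 w options [np.float64(1.45), np.float64(2.44), np.float64(3.42)]
```

```bash
python3 - <<'E'
from plan import plan; import json
st=json.load(open("st.json"))
# state was saved past the unused 4th chunk: undo it
import numpy as np
k=dict(r=.0745,cy=-.0016)
th=1365; a=np.radians(th); st=dict(y=.0752*np.sin(a)-.0016,h=.0752*np.cos(a),th=th)
for i in range(4): print("--"); st=plan([45]+[32.2]*19,st,**k); print(st); json.dump(st,open(f"st{i}.json","w"))
E
```

```text
--
[[[0,0.354,-0.451,0,0.2],[0,0.755,-0.55,0,0.2]]]
[[[0,0.392,0.13,0,0.2],[0,0.655,0.449,0,0.2],[0,0.708,0.859,0,0.2]]]
[[[0,-0.174,0.374,0,0.2],[0,-0.521,0.599,0,0.2],[0,-0.934,0.604,0,0.2]]]
[[[0,-0.353,-0.216,0,0.2],[0,-0.536,-0.586,0,0.2],[0,-0.493,-0.997,0,0.2]]]
[[[0,0.255,-0.326,0,0.2],[0,0.644,-0.465,0,0.2]]]
[[[0,0.403,0.09,0,0.2],[0,0.697,0.38,0,0.2],[0,0.79,0.783,0,0.2]]]
[[[0,-0.135,0.39,0,0.2],[0,-0.457,0.648,0,0.2],[0,-0.868,0.695,0,0.2]]]
[[[0,-0.372,-0.179,0,0.2]]]
{'y': np.float64(-0.051237622136937964), 'h': np.float64(-0.0555368078082905), 'th': 2021.8000000000009}
--
[[[0,-0.247,-0.514,0,0.2],[0,-0.155,-0.917,0,0.2]]]
[[[0,0.292,-0.291,0,0.2],[0,0.696,-0.382,0,0.2]]]
[[[0,0.389,0.138,0,0.2],[0,0.645,0.462,0,0.2],[0,0.689,0.873,0,0.2]]]
[[[0,-0.182,0.371,0,0.2],[0,-0.533,0.588,0,0.2],[0,-0.946,0.585,0,0.2]]]
[[[0,-0.348,-0.224,0,0.2],[0,-0.523,-0.598,0,0.2]]]
[[[0,0.051,-0.41,0,0.2],[0,0.312,-0.73,0,0.2],[0,0.704,-0.861,0,0.2]]]
[[[0,0.402,0.098,0,0.2],[0,0.689,0.395,0,0.2],[0,0.774,0.799,0,0.2]]]
[[[0,-0.143,0.388,0,0.2],[0,-0.471,0.639,0,0.2]]]
{'y': np.float64(
[... 578 characters left out ...]

{'y': np.float64(0.07256237786306205), 'h': np.float64(-0.007036807808290482), 'th': 3335.399999999994}
--
[[[0,-0.267,0.504,0,0.2],[0,-0.646,0.668,0,0.2]]]
[[[0,-0.408,-0.062,0,0.2],[0,-0.72,-0.333,0,0.2],[0,-0.841,-0.728,0,0.2]]]
[[[0,0.109,-0.399,0,0.2],[0,0.414,-0.678,0,0.2],[0,0.821,-0.752,0,0.2]]]
[[[0,0.383,0.155,0,0.2],[0,0.625,0.489,0,0.2],[0,0.652,0.902,0,0.2]]]
[[[0,-0.197,0.363,0,0.2],[0,-0.558,0.565,0,0.2],[0,-0.97,0.544,0,0.2]]]
[[[0,-0.338,-0.238,0,0.2],[0,-0.498,-0.619,0,0.2]]]
[[[0,0.069,-0.407,0,0.2],[0,0.343,-0.716,0,0.2],[0,0.74,-0.83,0,0.2]]]
[[[0,0.397,0.114,0,0.2]]]
{'y': np.float64(0.038062377863062054), 'h': np.float64(0.06306319219170953), 'th': 3992.1999999999907}
```

Emit:
drive_tool --deltas '[[[0,0.354,-0.451,0,0.2],[0,0.755,-0.55,0,0.2]]]'

```text
time: 10.82
eef_pos: [0.551, 0.0791, 0.2579]
eef_rot: [-0.0, 0.673, 0.739, 0.001]
contact_force: [-0.9, 0.3, -22.0]
finger_gap: 0.0296
gripper_force: 15.0
```

Emit:
drive_tool --deltas '[[[0,0.392,0.13,0,0.2],[0,0.655,0.449,0,0.2],[0,0.708,0.859,0,0.2]]]'

```text
time: 11.2
eef_pos: [0.6214, 0.0855, 0.1688]
eef_rot: [-0.001, 0.674, 0.739, -0.0]
contact_force: [-21.5, -0.6, 7.1]
finger_gap: 0.0297
gripper_force: 15.0
```

Emit:
drive_tool --deltas '[[[0,-0.174,0.374,0,0.2],[0,-0.521,0.599,0,0.2],[0,-0.934,0.604,0,0.2]]]'

```text
time: 11.58
eef_pos: [0.5281, 0.0768, 0.108]
eef_rot: [0.001, 0.674, 0.739, 0.0]
contact_force: [5.3, 1.0, 20.0]
finger_gap: 0.0293
gripper_force: 15.0
```

Emit:
drive_tool --deltas '[[[0,-0.353,-0.216,0,0.2],[0,-0.536,-0.586,0,0.2],[0,-0.493,-0.997,0,0.2]]]'

```text
time: 11.95
eef_pos: [0.4783, 0.0721, 0.2096]
eef_rot: [0.0, 0.674, 0.739, 0.001]
contact_force: [20.9, 4.0, -9.2]
finger_gap: 0.0297
gripper_force: 15.0
```

Emit:
drive_tool --deltas '[[[0,0.255,-0.326,0,0.2],[0,0.644,-0.465,0,0.2]]]'

```text
time: 12.2
eef_pos: [0.5431, 0.0783, 0.2574]
eef_rot: [-0.0, 0.674, 0.739, 0.001]
contact_force: [1.8, -0.0, -23.9]
finger_gap: 0.0295
gripper_force: 15.0
```

Emit:
drive_tool --deltas '[[[0,0.403,0.09,0,0.2],[0,0.697,0.38,0,0.2],[0,0.79,0.783,0,0.2]]]'

```text
time: 12.58
eef_pos: [0.6224, 0.0855, 0.1764]
eef_rot: [-0.0, 0.674, 0.739, -0.0]
contact_force: [-19.5, 0.4, 6.3]
finger_gap: 0.0298
gripper_force: 15.0
```

Emit:
drive_tool --deltas '[[[0,-0.135,0.39,0,0.2],[0,-0.457,0.648,0,0.2],[0,-0.868,0.695,0,0.2]]]'

```text
time: 12.95
eef_pos: [0.5355, 0.0774, 0.1063]
eef_rot: [0.001, 0.674, 0.739, 0.0]
contact_force: [2.7, 1.3, 21.1]
finger_gap: 0.03
gripper_force: 15.0
```

Emit:
drive_tool --deltas '[[[0,-0.372,-0.179,0,0.2]]]'

```text
time: 13.08
eef_pos: [0.4978, 0.0739, 0.1247]
eef_rot: [0.001, 0.674, 0.739, -0.0]
contact_force: [11.9, 0.9, 13.8]
finger_gap: 0.0296
gripper_force: 15.0
```

```bash
python3 chk.py; python3 cap.py
```

```text
t 13.075 ang -137.6 r 0.0766 ax 0.0787 F tool(y,down) 12.0 -13.8 Fax -0.2 gap 0.0296
cap t 13.075 mod45 27.86 bar 0 nan
  vs 9.72 dt 3.35 w options [np.float64(1.18), np.float64(1.41), np.float64(1.65), np.float64(1.88), np.float64(2.12), np.float64(2.35), np.float64(2.58), np.float64(2.82), np.float64(3.05), np.float64(3.29), np.float64(3.52), np.float64(3.76), np.float64(3.99)]
  vs 10.53 dt 2.55 w options [np.float64(1.09), np.float64(1.4), np.float64(1.71), np.float64(2.02), np.float64(2.32), np.float64(2.63), np.float64(2.94), np.float64(3.25), np.float64(3.56), np.float64(3.86)]
```

Emit:
drive_tool --deltas '[[[0,-0.247,-0.514,0,0.2],[0,-0.155,-0.917,0,0.2]]]'

```text
time: 13.38
eef_pos: [0.4816, 0.0725, 0.218]
eef_rot: [-0.0, 0.674, 0.739, 0.0]
contact_force: [18.4, 3.8, -11.1]
finger_gap: 0.0298
gripper_force: 15.0
```

Emit:
drive_tool --deltas '[[[0,0.292,-0.291,0,0.2],[0,0.696,-0.382,0,0.2]]]'

```text
time: 13.62
eef_pos: [0.5524, 0.0792, 0.2574]
eef_rot: [-0.0, 0.673, 0.739, 0.001]
contact_force: [-1.2, -0.1, -22.8]
finger_gap: 0.0296
gripper_force: 15.0
```

Emit:
drive_tool --deltas '[[[0,0.389,0.138,0,0.2],[0,0.645,0.462,0,0.2],[0,0.689,0.873,0,0.2]]]'

```text
time: 14.0
eef_pos: [0.6211, 0.0855, 0.1672]
eef_rot: [-0.001, 0.674, 0.739, -0.0]
contact_force: [-20.5, 0.4, 8.9]
finger_gap: 0.0295
gripper_force: 15.0
```

Emit:
drive_tool --deltas '[[[0,-0.182,0.371,0,0.2],[0,-0.533,0.588,0,0.2],[0,-0.946,0.585,0,0.2]]]'

```text
time: 14.38
eef_pos: [0.5265, 0.0766, 0.1084]
eef_rot: [0.001, 0.674, 0.739, 0.0]
contact_force: [6.4, 0.9, 19.7]
finger_gap: 0.0296
gripper_force: 15.0
```

Emit:
drive_tool --deltas '[[[0,-0.348,-0.224,0,0.2],[0,-0.523,-0.598,0,0.2]]]'

```text
time: 14.62
eef_pos: [0.4737, 0.0717, 0.1695]
eef_rot: [0.0, 0.674, 0.739, 0.0]
contact_force: [15.0, 4.3, 0.3]
finger_gap: 0.0298
gripper_force: 15.0
```

Emit:
drive_tool --deltas '[[[0,0.051,-0.41,0,0.2],[0,0.312,-0.73,0,0.2],[0,0.704,-0.861,0,0.2]]]'

```text
time: 15.0
eef_pos: [0.5447, 0.0784, 0.2575]
eef_rot: [-0.0, 0.673, 0.739, 0.001]
contact_force: [1.5, -0.8, -23.8]
finger_gap: 0.0294
gripper_force: 15.0
```

Emit:
drive_tool --deltas '[[[0,0.402,0.098,0,0.2],[0,0.689,0.395,0,0.2],[0,0.774,0.799,0,0.2]]]'

```text
time: 15.38
eef_pos: [0.6223, 0.0855, 0.1749]
eef_rot: [-0.0, 0.674, 0.739, -0.0]
contact_force: [-19.4, 0.8, 6.2]
finger_gap: 0.03
gripper_force: 15.0
```

Emit:
drive_tool --deltas '[[[0,-0.143,0.388,0,0.2],[0,-0.471,0.639,0,0.2]]]'

```text
time: 15.62
eef_pos: [0.5757, 0.0812, 0.1104]
eef_rot: [0.001, 0.674, 0.739, 0.0]
contact_force: [-6.4, 2.3, 20.6]
finger_gap: 0.0297
gripper_force: 15.0
```

```bash
python3 chk.py; python3 cap.py
```

```text
t 15.625 ang 159.4 r 0.0757 ax 0.0788 F tool(y,down) -6.2 -20.6 Fax 2.9 gap 0.0297
cap t 15.625 mod45 9.88 bar 0 nan
  vs 10.53 dt 5.1 w options [np.float64(1.1), np.float64(1.25), np.float64(1.41), np.float64(1.56), np.float64(1.72), np.float64(1.87), np.float64(2.02), np.float64(2.18), np.float64(2.33), np.float64(2.49), np.float64(2.64), np.float64(2.79), np.float64(2.95), np.float64(3.1), np.float64(3.26), np.float64(3.41), np.float64(3.56), np.float64(3.72), np.float64(3.87)]
  vs 13.07 dt 2.55 w options [np.float64(1.11), np.float64(1.42), np.float64(1.72), np.float64(2.03), np.float64(2.34), np.float64(2.65), np.float64(2.96), np.float64(3.26), np.float64(3.57), np.float64(3.88)]
```

Emit:
drive_tool --deltas '[[[0,-0.57,-0.011,0,0.2],[0,-0.888,-0.275,0,0.2]]]'

```text
time: 15.92
eef_pos: [0.4858, 0.0734, 0.1389]
eef_rot: [0.001, 0.673, 0.739, 0.001]
contact_force: [13.1, 4.1, 9.2]
finger_gap: 0.0296
gripper_force: 15.0
```

Emit:
drive_tool --deltas '[[[0,-0.128,-0.392,0,0.2],[0,-0.028,-0.793,0,0.2]]]'

```text
time: 16.18
eef_pos: [0.4826, 0.073, 0.2193]
eef_rot: [-0.0, 0.674, 0.739, 0.001]
contact_force: [19.2, 4.2, -11.5]
finger_gap: 0.0295
gripper_force: 15.0
```

Emit:
drive_tool --deltas '[[[0,0.299,-0.286,0,0.2],[0,0.704,-0.368,0,0.2]]]'

```text
time: 16.42
eef_pos: [0.554, 0.0798, 0.2573]
eef_rot: [-0.001, 0.673, 0.739, 0.001]
contact_force: [-2.4, 0.1, -20.9]
finger_gap: 0.0294
gripper_force: 15.0
```

Emit:
drive_tool --deltas '[[[0,0.387,0.146,0,0.2],[0,0.636,0.476,0,0.2],[0,0.671,0.887,0,0.2]]]'

```text
time: 16.8
eef_pos: [0.6207, 0.0858, 0.1656]
eef_rot: [-0.001, 0.674, 0.739, -0.0]
contact_force: [-21.6, 1.4, 7.3]
finger_gap: 0.0296
gripper_force: 15.0
```

```bash
python3 chk.py; python3 cap.py
```

```text
t 16.8 ang 102.3 r 0.0736 ax 0.0792 F tool(y,down) -21.4 -7.3 Fax 3.4 gap 0.0296
cap t 16.8 mod45 7.59 bar 611 5.4
  vs 13.07 dt 3.725 w options [np.float64(1.17), np.float64(1.38), np.float64(1.59), np.float64(1.8), np.float64(2.01), np.float64(2.22), np.float64(2.44), np.float64(2.65), np.float64(2.86), np.float64(3.07), np.float64(3.28), np.float64(3.49), np.float64(3.7), np.float64(3.91)]
  vs 15.62 dt 1.175 w options [np.float64(1.3), np.float64(1.97), np.float64(2.64), np.float64(3.31), np.float64(3.98)]
```

Emit:
drive_tool --deltas '[[[0,-0.22,0.363,0,0.2],[0,-0.545,0.577,0,0.2],[0,-0.958,0.565,0,0.2]]]'

```text
time: 17.23
eef_pos: [0.5257, 0.077, 0.1098]
eef_rot: [0.001, 0.673, 0.739, 0.001]
contact_force: [6.5, 2.0, 19.4]
finger_gap: 0.0297
gripper_force: 15.0
```

Emit:
drive_tool --deltas '[[[0,-0.343,-0.23,0,0.2],[0,-0.511,-0.608,0,0.2]]]'

```text
time: 17.48
eef_pos: [0.4735, 0.0721, 0.1715]
eef_rot: [0.0, 0.674, 0.739, 0.001]
contact_force: [15.2, 6.3, -1.1]
finger_gap: 0.0298
gripper_force: 15.0
```

Emit:
drive_tool --deltas '[[[0,0.06,-0.409,0,0.2],[0,0.328,-0.723,0,0.2],[0,0.723,-0.846,0,0.2]]]'

```text
time: 17.85
eef_pos: [0.5463, 0.0789, 0.258]
eef_rot: [-0.001, 0.673, 0.739, 0.002]
contact_force: [-0.9, -0.2, -22.5]
finger_gap: 0.0294
gripper_force: 15.0
```

Emit:
drive_tool --deltas '[[[0,0.399,0.106,0,0.2],[0,0.68,0.409,0,0.2],[0,0.757,0.815,0,0.2]]]'

```text
time: 18.23
eef_pos: [0.6221, 0.0858, 0.1737]
eef_rot: [-0.001, 0.674, 0.739, -0.0]
contact_force: [-20.1, 0.7, 6.6]
finger_gap: 0.0295
gripper_force: 15.0
```

```bash
python3 chk.py; python3 cap.py
```

```text
t 18.225 ang 95.9 r 0.0736 ax 0.0791 F tool(y,down) -19.9 -6.6 Fax 2.6 gap 0.0295
cap t 18.225 mod45 34.07 bar 0 nan
  vs 15.62 dt 2.6 w options [np.float64(1.07), np.float64(1.37), np.float64(1.67), np.float64(1.97), np.float64(2.28), np.float64(2.58), np.float64(2.88), np.float64(3.18), np.float64(3.49), np.float64(3.79)]
  vs 16.8 dt 1.425 w options [np.float64(1.43), np.float64(1.98), np.float64(2.53), np.float64(3.08), np.float64(3.63)]
```

```bash
python3 - <<'E'
from plan import plan; import json
st=json.load(open("st2.json"))
st=plan([45]+[32.2]*71,st,r=.0745,cy=-.0016); print(st); json.dump(st,open("st.json","w"))
E
```

```text
[[[0,-0.267,0.504,0,0.2],[0,-0.646,0.668,0,0.2]]]
[[[0,-0.408,-0.062,0,0.2],[0,-0.72,-0.333,0,0.2],[0,-0.841,-0.728,0,0.2]]]
[[[0,0.109,-0.399,0,0.2],[0,0.414,-0.678,0,0.2],[0,0.821,-0.752,0,0.2]]]
[[[0,0.383,0.155,0,0.2],[0,0.625,0.489,0,0.2],[0,0.652,0.902,0,0.2]]]
[[[0,-0.197,0.363,0,0.2],[0,-0.558,0.565,0,0.2],[0,-0.97,0.544,0,0.2]]]
[[[0,-0.338,-0.238,0,0.2],[0,-0.498,-0.619,0,0.2]]]
[[[0,0.069,-0.407,0,0.2],[0,0.343,-0.716,0,0.2],[0,0.74,-0.83,0,0.2]]]
[[[0,0.397,0.114,0,0.2],[0,0.672,0.423,0,0.2],[0,0.74,0.83,0,0.2]]]
[[[0,-0.159,0.381,0,0.2],[0,-0.497,0.619,0,0.2],[0,-0.91,0.64,0,0.2]]]
[[[0,-0.36,-0.202,0,0.2],[0,-0.557,-0.565,0,0.2],[0,-0.531,-0.978,0,0.2]]]
[[[0,0.243,-0.334,0,0.2],[0,0.626,-0.489,0,0.2]]]
[[[0,0.407,0.074,0,0.2],[0,0.711,0.353,0,0.2],[0,0.82,0.752,0,0.2]]]
[[[0,-0.12,0.395,0,0.2],[0,-0.432,0.666,0,0.2],[0,-0.841,0.728,0,0.2]]]
[[[0,-0.379,-0.164,0,0.2],[0,-0.611,-0.506,0,0.2],[0,-0.626,-0.919,0,0.2]]]
[[[0,0.207,-0.357,0,0.2],[0,0.573,-0.549,0,0.2],[0,0.984,-0.517,0,0.2]]]
[[[0,0.332,0.247,0,0.2],[0,0.481,0.633,0,0.2]]]
[[[0,-0.08,0.405,0,0.2],[0,-0.363,0.706,0,0.2],[0,-0.763,0.809,0,0.2]]]
[[[0,-0.394,-0.125,0,0.2],[0,-0.66,-0.441,0,0.2],[0,-0.717,-0.851,0,0.2]]]
[[[0,0.17,-0.376,0,0.2],[0,0.515,-0.604,0,0.2],[0,0.928,-0.614,0,0.2]]]
[[[0,0.354,0.213,0,0.2],[0,0.541,0.581,0,0.2],[0,0.503,0.992,0,0.2]]]
[[[0,-0.252,0.328,0,0.2],[0,-0.639,0.472,0,0.2]]]
[[[0,-0.404,-0.086,0,0.2],[0,-0.701,-0.373,0,0.2],[0,-0.799,-0.775,0,0.2]]]
[[[0,0.131,-0.391,0,0.2],[0,0.451,-0.653,0,0.2],[0,0.861,-0.704,0,0.2]]]
[[[0,0.374,0.175,0,0.2],[0,0.597,0.523,0,0.2],[0,0.601,0.936,0,0.2]]]
[[[0,-0.217,0.352,0,0.2],[0,-0.588,0.533,0,0.2],[0,-0.999,0.489,0,0.2]]]
[[[0,-0.324,-0.256,0,0.2],[0,-0.462,-0.645,0,0.2]]]
{'y': np.float64(-0.07593762213693799), 'h': np.float64(-0.004436807808290491), 'th': 5666.599999999981}
```

Emit:
drive_tool --deltas '[[[0,-0.267,0.504,0,0.2],[0,-0.646,0.668,0,0.2]]]'

```text
time: 18.52
eef_pos: [0.5576, 0.0798, 0.1064]
eef_rot: [0.001, 0.673, 0.739, 0.0]
contact_force: [-2.9, 2.2, 22.8]
finger_gap: 0.0299
gripper_force: 15.0
```

Emit:
drive_tool --deltas '[[[0,-0.408,-0.062,0,0.2],[0,-0.72,-0.333,0,0.2],[0,-0.841,-0.728,0,0.2]]]'

```text
time: 18.9
eef_pos: [0.4728, 0.0719, 0.1811]
eef_rot: [0.0, 0.674, 0.739, 0.001]
contact_force: [15.9, 6.2, -3.1]
finger_gap: 0.0296
gripper_force: 15.0
```

Emit:
drive_tool --deltas '[[[0,0.109,-0.399,0,0.2],[0,0.414,-0.678,0,0.2],[0,0.821,-0.752,0,0.2]]]'

```text
time: 19.27
eef_pos: [0.5557, 0.0797, 0.2583]
eef_rot: [-0.0, 0.673, 0.739, 0.002]
contact_force: [-3.1, -0.5, -21.3]
finger_gap: 0.0294
gripper_force: 15.0
```

Emit:
drive_tool --deltas '[[[0,0.383,0.155,0,0.2],[0,0.625,0.489,0,0.2],[0,0.652,0.902,0,0.2]]]'

```text
time: 19.65
eef_pos: [0.6204, 0.0855, 0.1652]
eef_rot: [-0.001, 0.674, 0.739, -0.0]
contact_force: [-22.2, 1.3, 7.7]
finger_gap: 0.0294
gripper_force: 15.0
```

Emit:
drive_tool --deltas '[[[0,-0.197,0.363,0,0.2],[0,-0.558,0.565,0,0.2],[0,-0.97,0.544,0,0.2]]]'

```text
time: 20.02
eef_pos: [0.5239, 0.0765, 0.1106]
eef_rot: [0.001, 0.674, 0.739, 0.001]
contact_force: [6.5, 2.9, 19.5]
finger_gap: 0.0297
gripper_force: 15.0
```

Emit:
drive_tool --deltas '[[[0,-0.338,-0.238,0,0.2],[0,-0.498,-0.619,0,0.2]]]'

```text
time: 20.27
eef_pos: [0.4734, 0.0718, 0.1735]
eef_rot: [0.0, 0.674, 0.739, 0.001]
contact_force: [15.4, 5.7, -0.1]
finger_gap: 0.0298
gripper_force: 15.0
```

Emit:
drive_tool --deltas '[[[0,0.069,-0.407,0,0.2],[0,0.343,-0.716,0,0.2],[0,0.74,-0.83,0,0.2]]]'

```text
time: 20.65
eef_pos: [0.5479, 0.0788, 0.2585]
eef_rot: [-0.001, 0.673, 0.739, 0.002]
contact_force: [-0.7, -1.3, -22.9]
finger_gap: 0.0297
gripper_force: 15.0
```

Emit:
drive_tool --deltas '[[[0,0.397,0.114,0,0.2],[0,0.672,0.423,0,0.2],[0,0.74,0.83,0,0.2]]]'

```text
time: 21.02
eef_pos: [0.622, 0.0856, 0.1729]
eef_rot: [-0.0, 0.674, 0.739, 0.0]
contact_force: [-21.2, 0.7, 7.9]
finger_gap: 0.0298
gripper_force: 15.0
```

Emit:
drive_tool --deltas '[[[0,-0.159,0.381,0,0.2],[0,-0.497,0.619,0,0.2],[0,-0.91,0.64,0,0.2]]]'

```text
time: 21.4
eef_pos: [0.5313, 0.0771, 0.1085]
eef_rot: [0.001, 0.674, 0.739, 0.001]
contact_force: [4.8, 2.6, 20.0]
finger_gap: 0.0298
gripper_force: 15.0
```

Emit:
drive_tool --deltas '[[[0,-0.36,-0.202,0,0.2],[0,-0.557,-0.565,0,0.2],[0,-0.531,-0.978,0,0.2]]]'

```text
time: 21.78
eef_pos: [0.4771, 0.072, 0.2077]
eef_rot: [-0.0, 0.674, 0.739, 0.001]
contact_force: [20.1, 5.2, -9.0]
finger_gap: 0.0295
gripper_force: 15.0
```

Emit:
drive_tool --deltas '[[[0,0.243,-0.334,0,0.2],[0,0.626,-0.489,0,0.2]]]'

```text
time: 22.02
eef_pos: [0.5402, 0.0781, 0.2581]
eef_rot: [-0.001, 0.673, 0.739, 0.002]
contact_force: [1.7, -1.8, -23.7]
finger_gap: 0.0297
gripper_force: 15.0
```

Emit:
drive_tool --deltas '[[[0,0.407,0.074,0,0.2],[0,0.711,0.353,0,0.2],[0,0.82,0.752,0,0.2]]]'

```text
time: 22.4
eef_pos: [0.6226, 0.0856, 0.1806]
eef_rot: [-0.0, 0.674, 0.739, 0.0]
contact_force: [-20.1, 0.2, 4.5]
finger_gap: 0.0297
gripper_force: 15.0
```

Emit:
drive_tool --deltas '[[[0,-0.12,0.395,0,0.2],[0,-0.432,0.666,0,0.2],[0,-0.841,0.728,0,0.2]]]'

```text
time: 22.78
eef_pos: [0.5388, 0.0778, 0.1071]
eef_rot: [0.001, 0.674, 0.739, 0.001]
contact_force: [2.0, 2.3, 21.3]
finger_gap: 0.0294
gripper_force: 15.0
```

Emit:
drive_tool --deltas '[[[0,-0.379,-0.164,0,0.2],[0,-0.611,-0.506,0,0.2],[0,-0.626,-0.919,0,0.2]]]'

```text
time: 23.15
eef_pos: [0.4749, 0.0718, 0.2003]
eef_rot: [-0.0, 0.674, 0.739, 0.001]
contact_force: [19.1, 6.6, -8.1]
finger_gap: 0.0293
gripper_force: 15.0
```

Emit:
drive_tool --deltas '[[[0,0.207,-0.357,0,0.2],[0,0.573,-0.549,0,0.2],[0,0.984,-0.517,0,0.2]]]'

```text
time: 23.52
eef_pos: [0.5748, 0.0813, 0.2536]
eef_rot: [-0.0, 0.673, 0.739, 0.002]
contact_force: [-7.6, -1.7, -15.3]
finger_gap: 0.0297
gripper_force: 15.0
```

Emit:
drive_tool --deltas '[[[0,0.332,0.247,0,0.2],[0,0.481,0.633,0,0.2]]]'

```text
time: 23.78
eef_pos: [0.6225, 0.0856, 0.1882]
eef_rot: [-0.0, 0.674, 0.739, 0.0]
contact_force: [-19.2, 0.8, 2.4]
finger_gap: 0.0297
gripper_force: 15.0
```

Emit:
drive_tool --deltas '[[[0,-0.08,0.405,0,0.2],[0,-0.363,0.706,0,0.2],[0,-0.763,0.809,0,0.2]]]'

```text
time: 24.15
eef_pos: [0.5465, 0.0785, 0.1065]
eef_rot: [0.001, 0.673, 0.739, 0.001]
contact_force: [0.6, 2.1, 23.2]
finger_gap: 0.0298
gripper_force: 15.0
```

Emit:
drive_tool --deltas '[[[0,-0.394,-0.125,0,0.2],[0,-0.66,-0.441,0,0.2],[0,-0.717,-0.851,0,0.2]]]'

```text
time: 24.52
eef_pos: [0.4735, 0.0718, 0.1928]
eef_rot: [-0.0, 0.674, 0.739, 0.001]
contact_force: [18.0, 7.9, -7.0]
finger_gap: 0.0294
gripper_force: 15.0
```

Emit:
drive_tool --deltas '[[[0,0.17,-0.376,0,0.2],[0,0.515,-0.604,0,0.2],[0,0.928,-0.614,0,0.2]]]'

```text
time: 24.9
eef_pos: [0.5674, 0.0808, 0.2559]
eef_rot: [-0.0, 0.673, 0.739, 0.002]
contact_force: [-6.5, -1.4, -17.6]
finger_gap: 0.0297
gripper_force: 15.0
```

Emit:
drive_tool --deltas '[[[0,0.354,0.213,0,0.2],[0,0.541,0.581,0,0.2],[0,0.503,0.992,0,0.2]]]'

```text
time: 25.28
eef_pos: [0.6169, 0.0852, 0.1539]
eef_rot: [-0.001, 0.673, 0.739, -0.0]
contact_force: [-20.7, 1.6, 9.1]
finger_gap: 0.0298
gripper_force: 15.0
```

Emit:
drive_tool --deltas '[[[0,-0.252,0.328,0,0.2],[0,-0.639,0.472,0,0.2]]]'

```text
time: 25.52
eef_pos: [0.5542, 0.0794, 0.1066]
eef_rot: [0.001, 0.673, 0.739, 0.001]
contact_force: [-1.5, 2.2, 25.6]
finger_gap: 0.0299
gripper_force: 15.0
```

Emit:
drive_tool --deltas '[[[0,-0.404,-0.086,0,0.2],[0,-0.701,-0.373,0,0.2],[0,-0.799,-0.775,0,0.2]]]'

```text
time: 25.9
eef_pos: [0.4729, 0.0718, 0.1853]
eef_rot: [-0.0, 0.674, 0.739, 0.001]
contact_force: [16.3, 7.5, -3.2]
finger_gap: 0.0292
gripper_force: 15.0
```

Emit:
drive_tool --deltas '[[[0,0.131,-0.391,0,0.2],[0,0.451,-0.653,0,0.2],[0,0.861,-0.704,0,0.2]]]'

```text
time: 26.28
eef_pos: [0.5599, 0.0801, 0.2574]
eef_rot: [-0.0, 0.673, 0.739, 0.002]
contact_force: [-4.5, -1.3, -19.3]
finger_gap: 0.0301
gripper_force: 15.0
```

Emit:
drive_tool --deltas '[[[0,0.374,0.175,0,0.2],[0,0.597,0.523,0,0.2],[0,0.601,0.936,0,0.2]]]'

```text
time: 26.65
eef_pos: [0.6194, 0.0854, 0.1611]
eef_rot: [-0.001, 0.673, 0.739, -0.0]
contact_force: [-22.1, 0.0, 7.6]
finger_gap: 0.0293
gripper_force: 15.0
```

Emit:
drive_tool --deltas '[[[0,-0.217,0.352,0,0.2],[0,-0.588,0.533,0,0.2],[0,-0.999,0.489,0,0.2]]]'

```text
time: 27.02
eef_pos: [0.5199, 0.0762, 0.1121]
eef_rot: [0.001, 0.673, 0.739, 0.001]
contact_force: [7.3, 2.2, 17.8]
finger_gap: 0.0296
gripper_force: 15.0
```

Emit:
drive_tool --deltas '[[[0,-0.324,-0.256,0,0.2],[0,-0.462,-0.645,0,0.2]]]'

```text
time: 27.28
eef_pos: [0.473, 0.0718, 0.1776]
eef_rot: [0.0, 0.674, 0.739, 0.001]
contact_force: [15.4, 6.9, -1.2]
finger_gap: 0.0295
gripper_force: 15.0
```

```bash
python3 chk.py; python3 cap.py
```

```text
t 27.275 ang -92.8 r 0.0766 ax 0.0789 F tool(y,down) 16.0 1.2 Fax 5.4 gap 0.0295
cap t 27.275 mod45 16.0 bar 0 nan
  vs 16.8 dt 10.475 w options [np.float64(1.06), np.float64(1.14), np.float64(1.21), np.float64(1.29), np.float64(1.36), np.float64(1.44), np.float64(1.51), np.float64(1.59), np.float64(1.66), np.float64(1.74), np.float64(1.81), np.float64(1.89), np.float64(1.96), np.float64(2.04), np.float64(2.11), np.float64(2.19), np.float64(2.26), np.float64(2.34), np.float64(2.41), np.float64(2.49), np.float64(2.56), np.float64(2.64), np.float64(2.71), np.float64(2.79), np.float64(2.86), np.float64(2.94), np.float64(3.01), np.float64(3.09), np.float64(3.16), np.float64(3.24), np.float64(3.31), np.float64(3.39), np.float64(3.46), np.float64(3.54), np.float64(3.61), np.float64(3.69), np.float64(3.76), np.float64(3.84), np.float64(3.91), np.float64(3.99)]
  vs 18.23 dt 9.05 w options [np.float64(1.01), np.float64(1.09), np.float64(1.18), np.float64(1.27), np.float64(1.35), np.float64(1.44), np.float64(1.53), np.float64(1.61), np.float64(1.7), np.float64(1.79), np.float64(1.87), np.float64(1.96), np.float64(2.05), np.float64(2.13), np.float64(2.22), np.float64(2.31), np.float64(2.4), np.float64(2.48), np.float64(2.57), np.float64(2.66), np.float64(2.74), np.float64(2.83), np.float64(2.92), np.float64(3.0), np.float64(3.09), np.float64(3.18), np.float64(3.26), np.float64(3.35), np.float64(3.44), np.float64(3.52), np.float64(3.61), np.float64(3.7), np.float64(3.78), np.float64(3.87), np.float64(3.96)]
```

```bash
python3 - <<'E'
from plan import plan; import json
st=json.load(open("st.json"))
st=plan([45]+[32.2]*6,st,r=.0745,cy=-.0016); print(st); json.dump(st,open("st.json","w"))
E
```

```text
[[[0,0.186,-0.539,0,0.2],[0,0.536,-0.76,0,0.2],[0,0.949,-0.761,0,0.2]]]
[[[0,0.35,0.22,0,0.2],[0,0.529,0.592,0,0.2]]]
[[[0,-0.047,0.411,0,0.2],[0,-0.305,0.733,0,0.2]]]
{'y': np.float64(0.041362377863062016), 'h': np.float64(-0.0608368078082905), 'th': 5904.79999999998}
```

Emit:
drive_tool --deltas '[[[0,0.186,-0.539,0,0.2],[0,0.536,-0.76,0,0.2],[0,0.949,-0.761,0,0.2]]]'

```text
time: 27.7
eef_pos: [0.5692, 0.0813, 0.2557]
eef_rot: [-0.0, 0.673, 0.74, 0.002]
contact_force: [-5.7, -0.4, -16.8]
finger_gap: 0.0292
gripper_force: 15.0
```

Emit:
drive_tool --deltas '[[[0,0.35,0.22,0,0.2],[0,0.529,0.592,0,0.2]]]'

```text
time: 27.95
eef_pos: [0.6219, 0.0861, 0.1943]
eef_rot: [-0.001, 0.673, 0.739, 0.001]
contact_force: [-18.1, 1.5, 1.9]
finger_gap: 0.0294
gripper_force: 15.0
```

Emit:
drive_tool --deltas '[[[0,-0.047,0.411,0,0.2],[0,-0.305,0.733,0,0.2]]]'

```text
time: 28.2
eef_pos: [0.591, 0.0832, 0.1202]
eef_rot: [0.0, 0.673, 0.739, 0.001]
contact_force: [-11.1, 4.0, 17.3]
finger_gap: 0.0294
gripper_force: 15.0
```

```bash
python3 chk.py; python3 cap.py
cat > sim.py <<'E'
import numpy as np
def sim(incs,w0,I=.06,load=.06,dt=.001,row=.125):
    w=w0;th=0;out=[]
    for k in incs:
        W=np.radians(k)/row if np.isscalar(k) else np.radians(k[0])/k[1]; T=row if np.isscalar(k) else k[1]
        for _ in range(int(T/dt)):
            s=W-w; tq=.015*np.tanh(s/.02)+.1*s
            fr=.1+load
            if abs(w)<1e-6 and abs(tq)<fr: w=0; continue
            d=np.sign(w) if abs(w)>1e-6 else np.sign(tq)
            wn=w+(tq-d*fr-.015*w)/I*dt
            w=0 if wn*w<0 else wn
            th+=w*dt
        out.append((round(np.degrees(th),1),round(w,2)))
    return out
if __name__=="__main__":
    for I in(.045,.06,.08):
        print(I,sim([32.2]*40,0,I)[-1], "stop",sim([(0,.05),26,20,14,8,3,0,0,0,0,0],2.6,I)[-1])
        for n in range(0,8): print(n,sim([(0,.05)]+[32.2]*n+[26,20,14,8,3,0,0,0,0,0],2.64,I)[-1],end=" ")
        print()
E
python3 sim.py
```

```text
t 28.2 ang 145.5 r 0.0742 ax 0.0794 F tool(y,down) -10.7 -17.3 Fax 5.0 gap 0.0294
cap t 28.2 mod45 22.15 bar 552 -65.7
  vs 18.23 dt 9.975 w options [np.float64(1.0), np.float64(1.08), np.float64(1.16), np.float64(1.24), np.float64(1.32), np.float64(1.4), np.float64(1.48), np.float64(1.55), np.float64(1.63), np.float64(1.71), np.float64(1.79), np.float64(1.87), np.float64(1.95), np.float64(2.03), np.float64(2.11), np.float64(2.18), np.float64(2.26), np.float64(2.34), np.float64(2.42), np.float64(2.5), np.float64(2.58), np.float64(2.66), np.float64(2.73), np.float64(2.81), np.float64(2.89), np.float64(2.97), np.float64(3.05), np.float64(3.13), np.float64(3.21), np.float64(3.29), np.float64(3.36), np.float64(3.44), np.float64(3.52), np.float64(3.6), np.float64(3.68), np.float64(3.76), np.float64(3.84), np.float64(3.92), np.float64(3.99)]
  vs 27.27 dt 0.925 w options [np.float64(1.81), np.float64(2.66), np.float64(3.51)]
0.045 (np.float64(699.6), np.float64(2.65)) stop (np.float64(60.4), 0)
0 (np.float64(61.1), 0) 1 (np.float64(79.5), 0) 2 (np.float64(98.0), 0) 3 (np.float64(116.6), 0) 4 (np.float64(135.3), 0) 5 (np.float64(154.1), 0) 6 (np.float64(172.9), 0) 7 (np.float64(191.8), 0) 
0.06 (np.float64(679.8), np.float64(2.65)) stop (np.float64(69.6), 0)
0 (np.float64(70.5), 0) 1 (np.float64(88.8), 0) 2 (np.float64(107.3), 0) 3 (np.float64(125.9), 0) 4 (np.float64(144.5), 0) 5 (np.float64(163.2), 0) 6 (np.float64(182.0), 0) 7 (np.float64(200.8), 0) 
0.08 (np.float64(653.4), np.float64(2.65)) stop (np.float64(81.2), 0)
0 (np.float64(82.3), 0) 1 (np.float64(100.7), 0) 2 (np.float64(119.2), 0) 3 (np.float64(137.7), 0) 4 (np.float64(156.4), 0) 5 (np.float64(175.1), 0) 6 (np.float64(193.8), 0) 7 (np.float64(212.6), 0)
```

```bash
python3 - <<'E'
from plan import plan; import json
st=json.load(open("st.json"))
st=plan([26,20,14,8,3,0,0,0],st,r=.0745,cy=-.0016); print(st); json.dump(st,open("st.json","w"))
E
```

```text
[[[0,-0.311,0.127,0,0.2],[0,-0.569,0.123,0,0.2],[0,-0.742,0.068,0,0.2],[0,-0.833,0.018,0,0.2],[0,-0.865,-0.004,0,0.2]]]
[[[0,-0.0,-0.0,0,0.2],[0,-0.0,-0.0,0,0.2],[0,-0.0,-0.0,0,0.2]]]
{'y': np.float64(-0.04513762213693799), 'h': np.float64(-0.0604368078082905), 'th': 5975.79999999998}
```

Emit:
drive_tool --deltas '[[[0,-0.311,0.127,0,0.2],[0,-0.569,0.123,0,0.2],[0,-0.742,0.068,0,0.2],[0,-0.833,0.018,0,0.2],[0,-0.865,-0.004,0,0.2]]]'

```text
time: 28.88
eef_pos: [0.5037, 0.0752, 0.1211]
eef_rot: [-0.0, 0.673, 0.739, 0.0]
contact_force: [-1.4, 3.9, -1.4]
finger_gap: 0.0293
gripper_force: 15.0
```

Emit:
drive_tool --deltas '[[[0,0,0,0,0.2],[0,0,0,0,0.2],[0,0,0,0,0.2]]]'

```text
time: 29.25
eef_pos: [0.5047, 0.0752, 0.1204]
eef_rot: [0.0, 0.673, 0.739, 0.0]
contact_force: [-1.9, 5.7, -0.6]
finger_gap: 0.0296
gripper_force: 15.0
```

```bash
python3 chk.py; python3 cap.py; python3 cap.py;  python3 -c "
from h import *
print(drum(eyes.capture('scene')))"
```

```text
t 29.25 ang -143.7 r 0.0755 ax 0.0794 F tool(y,down) -1.3 0.6 Fax 5.9 gap 0.0296
cap t 29.25 mod45 0.44 bar 614 -1.1
  vs 27.27 dt 1.975 w options [np.float64(1.06), np.float64(1.45), np.float64(1.85), np.float64(2.25), np.float64(2.65), np.float64(3.04), np.float64(3.44), np.float64(3.84)]
  vs 28.2 dt 1.05 w options [np.float64(1.14), np.float64(1.88), np.float64(2.63), np.float64(3.38)]
cap t 29.3 mod45 0.46 bar 618 -1.3
  vs 28.2 dt 1.1 w options [np.float64(1.08), np.float64(1.8), np.float64(2.51), np.float64(3.23), np.float64(3.94)]
  vs 29.25 dt 0.05 w options []
(np.float64(0.38208269653043186), array([-0.00034353, -0.00050399]), np.float64(1.2565090152977998e-06), 454, np.float64(1.8893944043585125), np.float64(0.9972902976799771))
```

Emit:
drive_tool --deltas '[[[0,0,0,0,0.75],[0,0,0,0,0.75],[0,0,0,0,0.75],[0,0,0,0,0.75],[0,0,0,0,0.75]]]'

```text
time: 30.02
eef_pos: [0.5041, 0.0744, 0.1205]
eef_rot: [0.0, 0.674, 0.739, 0.0]
contact_force: [1.0, -0.2, 0.4]
finger_gap: 0.0657
gripper_force: 0.0
```

Emit:
drive_tool --deltas '[[[0,0,-0.1,0,0.75],[0,0,-0.3,0,0.75],[0,0,-0.5,0,0.75],[0,0,-0.8,0,0.75],[0,0,-1,0,0.75]]]'

```text
time: 30.65
eef_pos: [0.5047, 0.0744, 0.2229]
eef_rot: [0.0, 0.674, 0.739, 0.001]
contact_force: [0.1, -0.1, -0.1]
finger_gap: 0.0657
gripper_force: 0.0
```

Emit:
drive_tool --deltas '[[[0,0,-0.3,0,0.75],[0,0,-0.6,0,0.75],[0,0,-1,0,0.75],[0.3,0,-1,0,0.75],[0.7,0,-1,0,0.75]]]'

```text
time: 31.28
eef_pos: [0.498, 0.1439, 0.3224]
eef_rot: [-0.0, 0.675, 0.738, 0.002]
contact_force: [1.2, 0.1, 0.3]
finger_gap: 0.0659
gripper_force: 0.0
```

Emit:
drive_tool --deltas '[[[0.3,0,0,0,0.75],[0.6,0,0,0,0.75],[0.9,0,0,0,0.75],[0.9,0,0,0,0.75],[0.9,0,0,0,0.75]]]'

```text
time: 31.9
eef_pos: [0.4895, 0.2329, 0.3205]
eef_rot: [0.0, 0.674, 0.739, -0.0]
contact_force: [0.3, -0.8, 0.7]
finger_gap: 0.0663
gripper_force: 0.0
```

```bash
python3 chk.py; python3 cap.py;  python3 -c "
from h import *
c=eyes.capture('scene');print(drum(c)); cv2.imwrite('pics/end.png',c['pixels'][...,::-1])"
```

```text
t 31.9 ang -18.0 r 0.1464 ax 0.2378 F tool(y,down) 0.2 -0.7 Fax -0.8 gap 0.0663
cap t 31.9 mod45 0.45 bar 617 -1.4
  vs 29.25 dt 2.65 w options [np.float64(1.19), np.float64(1.48), np.float64(1.78), np.float64(2.07), np.float64(2.37), np.float64(2.67), np.float64(2.96), np.float64(3.26), np.float64(3.56), np.float64(3.85)]
  vs 29.3 dt 2.6 w options [np.float64(1.21), np.float64(1.51), np.float64(1.81), np.float64(2.11), np.float64(2.42), np.float64(2.72), np.float64(3.02), np.float64(3.32), np.float64(3.62), np.float64(3.93)]
(np.float64(0.4898599466894281), array([-0.00032699, -0.00050307]), np.float64(1.2575135764467431e-06), 454, np.float64(2.0684834614033814), np.float64(0.9971680549514799))
```

View pics/end.png

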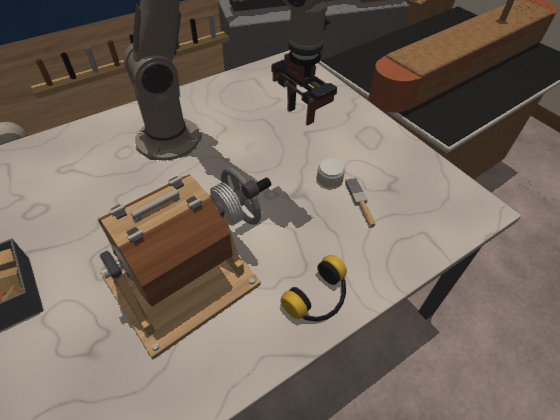

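The picture shows the hatch on top, with its grab bar near (155,205) and the latches around it. The gripper is clear at (305,90), and the tin, brush and ear muffs have not moved. The barrel's measured angle is 0.45° and has not changed since I let go.

```bash
python3 -c "
from bench import manip
print(manip.sign_off())"
```

```text
the job is handed in; nothing more can be done
None
```

The barrel averaged about 2.66 rad/s (25.4 turns a minute) from 18.2 to 28.2 s, and no measurement came near 35. It then came to rest with the hatch 0.4° from straight up and stayed there after I let go. Nothing else on the bench was moved, and the job was handed in at about 32 s.

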